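Trip the hidden catch of the bit safe

ROBOT

A 6-joint arm with a two-finger parallel gripper is mounted at the origin on a cart in front of the work surface, level with it; the furniture and walls round the work are solid. World frame = base frame: x ahead of the robot, y to its left, z up, the work surface at z = 0. Lengths are in m, angles in degrees, forces in N, time in s.
With the tool pointing down it reaches from about 0.35 to 0.875 m from the base axis. Payload 4.2 kg.
Tool frame: the origin (TCP) lies on the centre line of the jaws, within the pads' length; the fingertips stand 22 mm ahead of it and the grasp point (between the pads) lies 3 mm ahead of it (r.tcp_to_tips is the distance from the TCP to the fingertips, in m); z points along the fingers, y is the line along which they close (so a half turn about z gives the same grasp; the last joint's range is limited). The gripper opens to 87 mm and grips with 3 to 60 N. Pads are 19 mm wide; open, the fingers measure 117 mm over their backs; the gripper's body (75 mm by 190 mm) begins 51 mm behind the grasp point.
Start: joints at [-55.944, 22.042, 0.453, 0, -68.411, -14.817], TCP at [0.206, -0.59, 0.245] pointing down, gripper open.
Joint ranges: [-179.83, 179.83], [-69.29, 118.12], [-61.27, 80.66], [-181.25, 117.63], [-171.15, -9.14], [-177.46, 177.46]. Speed limits (degrees/s): [159.86, 159.86, 180, 180, 180, 180].

INTERFACE

Orientations are given as a 3x3 rotation matrix whose columns are the frame's x, y, z axes.
In Python, from station import r gives the robot as it stands.
- The arm moves only by the tool apply_moves, never from a script. Its argument "plan" is a list of rows, each an object with "grip": the opening, from 0 (shut) to 1 (fully open); "offset": the shift along the tool's x, y, z in cm, a list of three; "spin": the turn about the tool's z in rad. A call has 1 to 5 rows; each row is the pose to reach, as a shift and turn from the pose commanded when the call began, along the tool's axes at that moment; what a row does not reach only later rows make up. A row lasts 1/10 s, in which the tool goes at most 50 mm and 8.59 degrees, less where a joint would pass 70% of its speed; a pose out of reach is approached as far as the arm can. A call with a gripper value outside its range is refused whole. The fingers move at their own pace and stop on an object; the grip force is fixed at half the most. Time passes only in rows, so rows that repeat a pose let the fingers close. It gives the time, the measured TCP pose, the force, the opening and the grip force at its end, in the units of the state.
- r.sense(): the state, without advancing time (a new reading comes with each control period).
- r.capture(name): name is "scene" or "top"; returns a dict with "img" (480x640x3 uint8, blue, green, red), "depth" (480x640 float32, m along the optical axis (not along the pixel's ray), 0 where there is no reading), "mtx" (3x3 intrinsics, pixels), "R" (3x3) and "t" (3): a world point X has camera coordinates R X + t. Camera axes: x right, y down, z forward; pixel columns grow to the right and rows downward; lengths in m; the calibration is good to about 2 mm. A picture is of the moment at which its call begins.
- r.finish_job(): hands the job in; it is judged then, once.
The state is a dict: "time_s": time; "joints": joint angles; "joint_velocities": joint speeds; "effort": joint torques, N m; "tcp_pos": TCP position; "ee_rot": TCP orientation; "wrist_force": force on the tool from outside, world axes, zero at the start; "moment": the same for the moment, N m; "gripper_width": opening from 0.0 (shut) to 1.0 (fully open); "gripper_force": force on a finger pad.
Only numpy, scipy, OpenCV 4.12 (cv2) and the standard library are available. Lean on these libraries where they do the work, as an engineer would, in place of code of your own. Each camera call takes 0.05 s, during which the arm holds its last target. There are 200 camera calls.

TASK

Open the grey router-bit safe: take the nail punch out of the wooden rack, reach with its thin end down through the slot in the safe's top, start at the slot end nearer the tray and feel along the slot, away from the tray's half, for the hidden sprung catch, and push the catch gently (never more than 10 N) just until the tray springs out. Then stand the punch back, thin end down and fully home, in the rack's middle hole, and leave everything else on the bench where it is.

Things in the scene. Friction and masses are not known exactly. Their poses are not given: they have to be found in the camera images.
- bit_safe: Grey sheet-steel box fixed to the bench, 140 (x) x 136 (y) x 80 mm high; origin at the centre of its underside, z up. The tray is in its -y half and comes out along its -x; the access slot is in the top over the +y half. Punch and safe may press on each other with at most 10 N anywhere, inside included; more bends the catch.
- access_hole (a point): Centre of the access slot in the top face, 80 mm over the bench, axes parallel to the safe's. Slot 18 mm (x) by 44 mm (y); plate 4 mm; fixed inner deck 47 mm below the top face. Hidden under it: a steel roller 10 mm thick, 17 mm wide, lying along x, axis 18 mm below the top face, on a pawl that yields towards +y. It rests somewhere different each time: its -y face from y = -9 to y = +7 mm here.
- slot_start (a point): Point in the top face 15.5 mm to -y of the slot's centre: the punch's thin end let down here, 22 to 27 mm deep (only the thin part then enters), misses the roller; moved on towards the safe's +y it meets it. The roller yields from about 2 N, rising to about 5 N; after about 6.5 mm of its travel the tray is let go. At 7.5 mm it stands against a rigid stop.
- tray (a joint): How far the tray (56 mm wide aluminium tray with a grey front and a small steel lip) stands out: 0 m shut and caught, 0.040 m sprung fully out towards the safe's -x. Driven out by its own spring once the catch is tripped; it cannot be pulled out before.
- nail_punch: Loose round steel nail punch, 128 mm long, 30 g, standing upright, thin end down, in the middle hole of the rack. Its y axis runs along the tool from the thin end (y = -64 mm) to the head (y = +64 mm); the tool's centre line is at x = 0, z = +5 mm. Body 11 mm diameter from y = -36 to +64 mm (grip it there, about 85 to 95 mm from the thin end), thin end 5.6 mm diameter from y = -64 to -36 mm.
- punch_tip (a point): Centre of the flat face of the punch's thin end, on its centre line; y axis along the tool towards the head.
- punch_rack: Brown wooden block fixed to the bench, 50 (x) x 120 (y) x 52 mm high, origin at the centre of its underside, with three equal blind holes in its top, in a row along its y axis at -38, 0 and +38 mm.
- punch_rack_hole1 (a point): Mouth of the rack's middle hole, 52 mm above the bench; 15 mm diameter, 42 mm deep, z up. The punch stands on the hole's floor, so its tip is then 42 mm below this point.
- screw_carton: Small carton of screws, 48 x 70 x 32 mm, a bystander on the bench.
- tape_measure: Tape measure, 42 x 97 x 66 mm, a bystander.
- flat_pencil: Flat carpenter's pencil, 173 mm long, a bystander lying between rack and safe.
- safety_glasses: Safety glasses, 141 x 142 x 42 mm, a bystander.
- masking_tape: Roll of masking tape, 96 mm diameter, 25 mm high, a bystander.

How it is judged:
By the outcome, as a careful person would: the job done as asked, in the order asked, and still so for the second after the job is handed in, with the robot touching nothing.
It also fails if it takes over 58 s, if anything falls off the work surface, if the arm or the gripper's body presses on something with over 40 N, if the wrist force passes 120 N, or if a joint passes its speed limit or range.

## Working session

There is one attempt and no reset: what is moved stays moved. The work goes in short steps, Python scripts to look and compute and a tool call to move; the robot and the scene stay as the last step left them, time stands still between calls to the robot, and variables do not carry over. Pictures are saved under pics/ and viewed, at most 10 in all, crops included, and the job is handed in when it is done.

Besides the shell and the picture viewer there is one more tool, called by a JSON object that holds its "api" and its "payload", one argument or row to a line. apply_moves: Moves the arm, as the interface text tells. Its arguments: {"type":"object","properties":{"plan":{"type":"array"}},"required":["plan"]}

```bash
mkdir -p pics; ls
python3 - <<'E'
from station import r
import cv2,numpy as np
s=r.sense();print(s['time_s'],s['tcp_pos'],np.round(s['ee_rot'],3).tolist(),s['wrist_force'],s['gripper_width'])
for n in("scene","top"):
    c=r.capture(n);cv2.imwrite(f"pics/{n}0.png",c["img"]);np.savez(f"{n}0.npz",**c)
    print(n,c['mtx'].tolist(),np.round(c['R'],3).tolist(),(-c['R'].T@c['t']).round(3))
E
```

```text
pics
0.0 [ 0.20579048 -0.58955182  0.24342706] [[-0.944, -0.329, -0.001], [-0.329, 0.944, 0.002], [0.0, 0.002, -1.0]] [-0.59286742  0.21827272 -1.27568542] 0.9998064096909968
scene [[523.8844285423254, 0.0, 314.75873900261087], [0.0, 523.8844285423254, 242.7163763449479], [0.0, 0.0, 1.0]] [[-0.805, -0.593, 0.025], [-0.305, 0.377, -0.875], [0.51, -0.712, -0.484]] [-0.13  0.97  0.71]
top [[603.2663983071145, 0.0, 335.6232661079096], [0.0, 603.2663983071145, 231.46980052537782], [0.0, 0.0, 1.0]] [[-0.027, -1.0, 0.004], [-0.991, 0.026, -0.133], [0.133, -0.008, -0.991]] [0.333 0.065 1.512]
```

View pics/scene0.png

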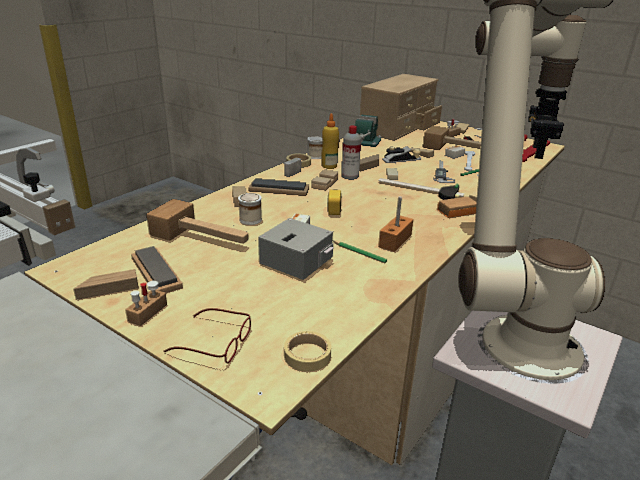

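View pics/top0.png

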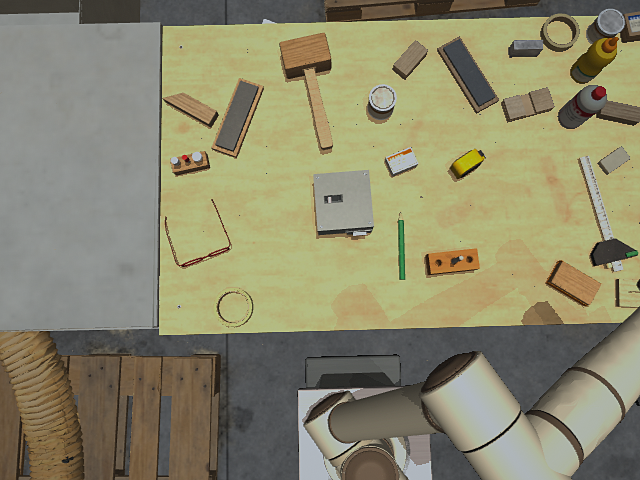

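View crops.

Scene: the safe is near (297,247), the rack with the punch near (397,230). Top: safe at (343,204) with its slot at (333,198) and lip at (360,234); rack at (453,262) with the punch head at (460,258); pencil at (402,248). The safe's axes are close to the world's.

```bash
cat > h.py <<'E'
import numpy as np,cv2
def ray(c,uv,z):
    d=np.linalg.inv(c['mtx'])@np.array([uv[0],uv[1],1.]); C=-c['R'].T@c['t']; d=c['R'].T@d
    return C+d*(z-C[2])/d[2]
def proj(c,X):
    p=c['mtx']@(c['R']@np.array(X)+c['t']); return p[:2]/p[2]
E
python3 - <<'E'
import numpy as np,cv2
t=np.load('top0.npz');s=np.load('scene0.npz')
f=lambda im,x,y,w,h,k:cv2.resize(im[y:y+h,x:x+w],None,fx=k,fy=k,interpolation=cv2.INTER_CUBIC)
a=f(t['img'],305,160,80,80,5);b=f(t['img'],415,235,80,50,5)
c=f(s['img'],250,210,90,75,4.4);d=f(s['img'],370,190,55,65,4.6)
o=np.zeros((600,800,3),np.uint8)
for im,x,y in((a,0,0),(b,400,0),(d,410,270),(c,0,405)):
    hh=min(im.shape[0],600-y);ww=min(im.shape[1],800-x);o[y:y+hh,x:x+ww]=im[:hh,:ww]
cv2.imwrite('pics/crop1.png',o)
hsv=cv2.cvtColor(t['img'],cv2.COLOR_BGR2HSV)
print(hsv[200,350],hsv[198,330],hsv[255,435],hsv[150,350])
E
```

```text
[ 27  16 159] [ 11  22 197] [ 16 176 183] [ 31  82 180]
```

View pics/crop1.png

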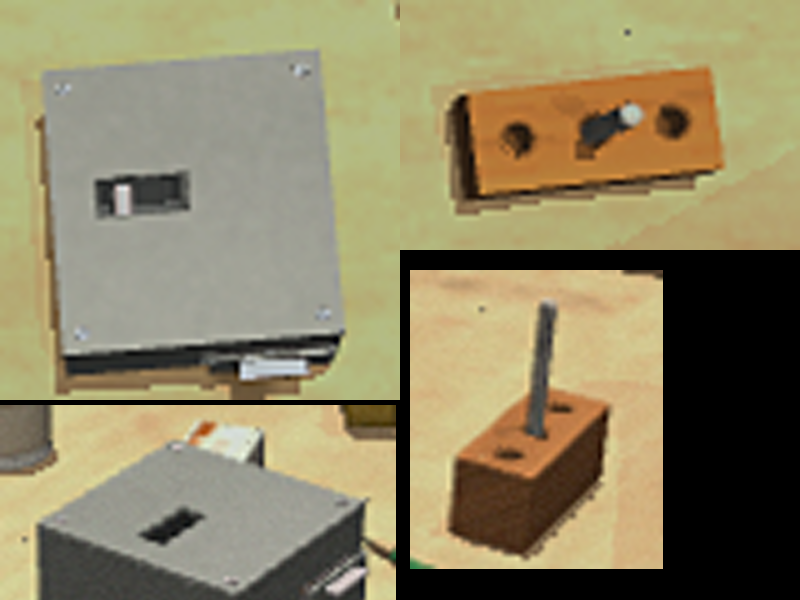

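Crop: slot corners near crop (95,178)–(190,212), the roller's light face at crop (122,198), i.e. its +y part; rack holes at crop (517,138) and (673,122), punch head at (631,114), shaft going to the middle hole at about (590,135).

Run:
```python
import numpy as np,cv2
from h import *
T=np.load('top0.npz');S=np.load('scene0.npz')
def P(c,pts,off,sc,org,z): return np.array([ray(c,[(p[0]-org[0]+.5)/sc-.5+off[0],(p[1]-org[1]+.5)/sc-.5+off[1]],z)[:2] for p in pts])
t=lambda p,z:P(T,p,(305,160),5,(0,0),z); k=lambda p,z:P(T,p,(415,235),5,(400,0),z)
s=lambda p,z:P(S,p,(250,210),4.4,(0,405),z); d=lambda p,z:P(S,p,(370,190),4.6,(410,270),z)
R=np.round
for n,q in(('safe top',t([(42,72),(319,50),(343,330),(64,354)],.08)),('safe scene',s([(178,442),(365,505),(235,592),(38,522)],.08)),
 ('slot top',t([(95,178),(188,172),(190,210),(97,217)],.08)),('slot scene',s([(138,523),(188,507),(204,514),(165,544)],.08)),
 ('rack top',k([(470,95),(711,68),(722,170),(482,195)],.052)),('rack scene',d([(455,460),(523,388),(610,403),(535,477)],.052))):
    e=np.roll(q,-1,0)-q; print(n,R(q.mean(0),4),R(np.linalg.norm(e,axis=1),3),R(np.degrees(np.arctan2(e[:,1],e[:,0])),1))
print('roller top',t([(122,198)],.062),'holes top',R(k([(517,138),(673,122)],.052),4),'scene',R(d([(511,454),(561,408)],.052),4))
print('head top',R(k([(631,114)],.138),4),'scene',R(d([(548,304)],.138),4), 'mid scene shaft',R(d([(537,434)],.052),4))
# mask-based safe top & rack
for n,lo,hi,zz,roi in(('safe',(0,0,110),(60,50,220),.08,(300,155,90,90)),('rack',(8,140,120),(20,255,255),.052,(418,240,70,40))):
    x,y,w,h=roi; hs=cv2.cvtColor(T['img'][y:y+h,x:x+w],cv2.COLOR_BGR2HSV); m=cv2.inRange(hs,lo,hi)
    c=max(cv2.findContours(m,cv2.RETR_EXTERNAL,cv2.CHAIN_APPROX_NONE)[0],key=cv2.contourArea)
    W=np.array([ray(T,(p[0][0]+x,p[0][1]+y),zz)[:2] for p in c],np.float32); print(n,cv2.minAreaRect(W*1000))
for nm,c in(('top',T),('scene',S)):
    K=[]
    for X in((.333,0),): pass
print('top depth plate',T['depth'][215,345],'proj z', (T['R']@np.append(ray(T,(345,215),.08),)+T['t'])[2] if 0 else (T['R']@ray(T,(345,215),.08)+T['t'])[2])
```

```text
safe top [0.6009 0.0345] [0.135 0.138 0.134 0.139] [ -86.9 -177.2   93.4    3.1]
safe scene [0.5977 0.0377] [0.137 0.129 0.137 0.132] [-178.2   91.2    3.   -88.8]
slot top [0.6046 0.0583] [0.045 0.019 0.045 0.019] [ -87.8 -178.7   92.9    1.5]
slot scene [0.6044 0.0572] [0.035 0.013 0.043 0.03 ] [-106.7  175.7   97.   -19.2]
rack top [ 0.448  -0.2308] [0.118 0.05  0.117 0.049] [ -85.1 -177.2   94.4    4.1]
rack scene [ 0.4483 -0.2245] [0.114 0.055 0.118 0.049] [ -81.8 -163.4   95.4   13.1]
roller top [[0.60646313 0.06827826]] holes top [[ 0.4461 -0.1922]
 [ 0.4518 -0.2684]] scene [[ 0.4431 -0.1896]
 [ 0.4493 -0.2639]]
head top [[ 0.449  -0.2297]] scene [[ 0.4453 -0.2212]] mid scene shaft [[ 0.4437 -0.2229]]
safe ((601.2125244140625, 34.48092269897461), (139.80311584472656, 135.76109313964844), 3.1152851581573486)
rack ((449.0927734375, -230.54478454589844), (49.368064880371094, 119.85214233398438), 4.557692050933838)
top depth plate 1.4511414 proj z 1.450254948092417
```

```bash
cat >> h.py <<'E'
def to(r,tgt,ang=None):
    "offset cm in tool axes from measured pose to target; ang = world heading wanted for tool y, deg"
    s=r.sense();R=np.array(s['ee_rot']);o=R.T@(np.array(tgt)-s['tcp_pos'])*100
    a=np.degrees(np.arctan2(R[1,1],R[0,1]))
    print('t %.2f'%s['time_s'],'tcp',np.round(s['tcp_pos'],4),'off',o.round(2),'yhead %.2f'%a,'spin',None if ang is None else round(np.radians(a-ang),4),'F',np.round(s['wrist_force'],2),'w',round(s['gripper_width'],3),s['gripper_force'],'tilt',R[:,2].round(4))
E
python3 -c "
from station import r
from h import *
to(r,(.448,-.229,.243),93.1)"
```

```text
t 0.10 tcp [ 0.2058 -0.5896  0.2436] off [-34.75  26.07   0.1 ] yhead 109.23 spin 0.2816 F [ 0.74  0.82 -0.29] w 1.004 0.0 tilt [-7.0e-04  1.8e-03 -1.0e+00]
```

{"api": "apply_moves", "payload": {
  "plan": [
    {"grip": 1, "offset": [-3.5, 2.6, 0], "spin": 0.1},
    {"grip": 1, "offset": [-7, 5.2, 0], "spin": 0.2},
    {"grip": 1, "offset": [-10.5, 7.9, 0], "spin": 0.28},
    {"grip": 1, "offset": [-14, 10.5, 0], "spin": 0.28},
    {"grip": 1, "offset": [-17.5, 13.1, 0], "spin": 0.28}
  ]
}}

```text
time_s: 0.6
tcp_pos: [0.3285, -0.407, 0.2442]
ee_rot: [[-0.998, -0.055, -0.0], [-0.055, 0.998, 0.001], [0.0, 0.001, -1.0]]
wrist_force: [0.8, 0.6, 0.3]
gripper_width: 0.998
gripper_force: 0.0
```

```bash
python3 -c "
from station import r
from h import *
to(r,(.448,-.229,.243),93.1)"
```

```text
t 0.60 tcp [ 0.3285 -0.407   0.2442] off [-12.92  17.12   0.12] yhead 93.17 spin 0.0012 F [0.8  0.57 0.32] w 0.998 0.0 tilt [-4.e-04  5.e-04 -1.e+00]
```

{"api": "apply_moves", "payload": {
  "plan": [
    {"grip": 1, "offset": [-2.6, 3.4, 0], "spin": 0},
    {"grip": 1, "offset": [-5.2, 6.8, 0], "spin": 0},
    {"grip": 1, "offset": [-7.8, 10.3, 0], "spin": 0},
    {"grip": 1, "offset": [-10.4, 13.7, 0], "spin": 0},
    {"grip": 1, "offset": [-12.9, 17.1, 0], "spin": 0}
  ]
}}

```text
time_s: 1.1
tcp_pos: [0.4478, -0.229, 0.2443]
ee_rot: [[-0.998, -0.056, -0.0], [-0.056, 0.998, 0.0], [0.0, 0.0, -1.0]]
wrist_force: [-0.1, -0.7, -0.4]
gripper_width: 1.001
gripper_force: 0.0
```

```bash
python3 -c "
from station import r
from h import *
to(r,(.448,-.229,.103),93.1)
S=r.capture('scene');T=r.capture('top')
f=lambda im,x,y,w,h,k:cv2.resize(im[y:y+h,x:x+w],None,fx=k,fy=k,interpolation=cv2.INTER_CUBIC)
cv2.imwrite('pics/above.png',np.hstack([f(S['img'],350,130,100,130,4),f(T['img'],400,185,100,130,4)]))"
```

```text
t 1.10 tcp [ 0.4478 -0.229   0.2443] off [-0.03 -0.   14.13] yhead 93.21 spin 0.0019 F [-0.12 -0.75 -0.41] w 1.001 0.0 tilt [-4.e-04  2.e-04 -1.e+00]
```

View pics/above.png

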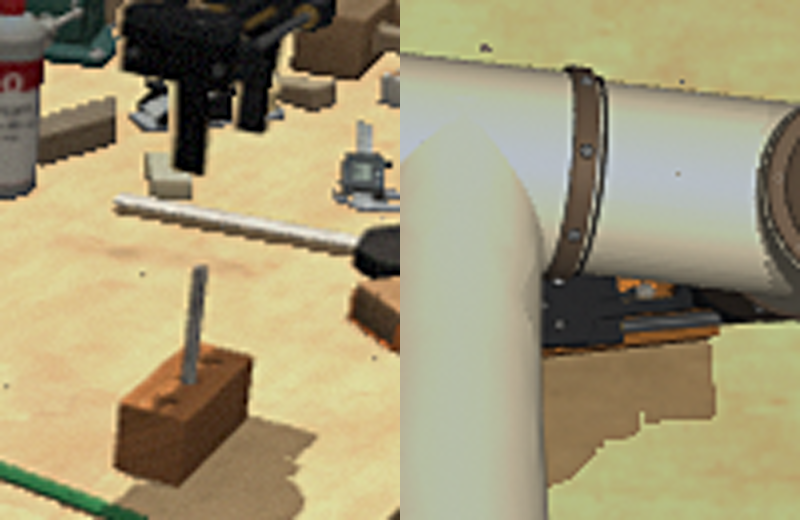

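Scene half: fingertips at crop (188,172) and (253,131), punch head at (200,266). The top view is hidden by the arm.

```bash
python3 -c "
from station import r
from h import *
S=np.load('scene0.npz')
print('pred tips', [((proj(S,(.4478-.0025*k*0,-.229+k,.2223))-[350,130])*4).round(1) for k in(-.05,0,.05)])
print('head', ray(S,(350+200/4,130+267/4),.138), ray(S,(350+220.5/4,130+151.5/4),.2223))
"
```

```text
pred tips [array([248.8, 126.1]), array([213.9, 146.2]), array([177.2, 167.5])]
head [ 0.4452645  -0.22334663  0.138     ] [ 0.43978987 -0.22307082  0.2223    ]
```

{"api": "apply_moves", "payload": {
  "plan": [
    {"grip": 1, "offset": [-0.1, -0.1, 3.5], "spin": 0},
    {"grip": 1, "offset": [-0.1, -0.1, 7], "spin": 0},
    {"grip": 1, "offset": [-0.1, -0.1, 10], "spin": 0},
    {"grip": 1, "offset": [-0.1, -0.1, 12.5], "spin": 0},
    {"grip": 1, "offset": [-0.1, -0.1, 14.1], "spin": 0}
  ]
}}

```text
time_s: 1.7
tcp_pos: [0.4467, -0.2318, 0.1012]
ee_rot: [[-0.998, -0.055, -0.004], [-0.055, 0.998, 0.001], [0.004, 0.001, -1.0]]
wrist_force: [-0.8, -0.5, 0.4]
gripper_width: 0.998
gripper_force: 0.0
```

{"api": "apply_moves", "payload": {
  "plan": [
    {"grip": 0.5, "offset": [0, 0, 0], "spin": 0},
    {"grip": 0.3, "offset": [0, 0, 0], "spin": 0},
    {"grip": 0.3, "offset": [0, 0, 0], "spin": 0},
    {"grip": 0.3, "offset": [0, 0, 0], "spin": 0}
  ]
}}

```text
time_s: 2.1
tcp_pos: [0.449, -0.232, 0.1047]
ee_rot: [[-0.998, -0.056, 0.002], [-0.056, 0.998, -0.0], [-0.002, -0.001, -1.0]]
wrist_force: [0.3, -0.3, -0.5]
gripper_width: 0.724
gripper_force: 0.0
```

```bash
python3 -c "
from station import r
from h import *
to(r,(.448,-.229,.103),93.1)
S=r.capture('scene')
f=lambda im,x,y,w,h,k:cv2.resize(im[y:y+h,x:x+w],None,fx=k,fy=k,interpolation=cv2.INTER_CUBIC)
cv2.imwrite('pics/grip.png',f(S['img'],350,150,100,100,6))"
```

```text
t 2.10 tcp [ 0.449  -0.232   0.1047] off [0.08 0.3  0.17] yhead 93.20 spin 0.0017 F [ 0.25 -0.26 -0.54] w 0.724 0.0 tilt [ 2.3e-03 -5.0e-04 -1.0e+00]
```

View pics/grip.png

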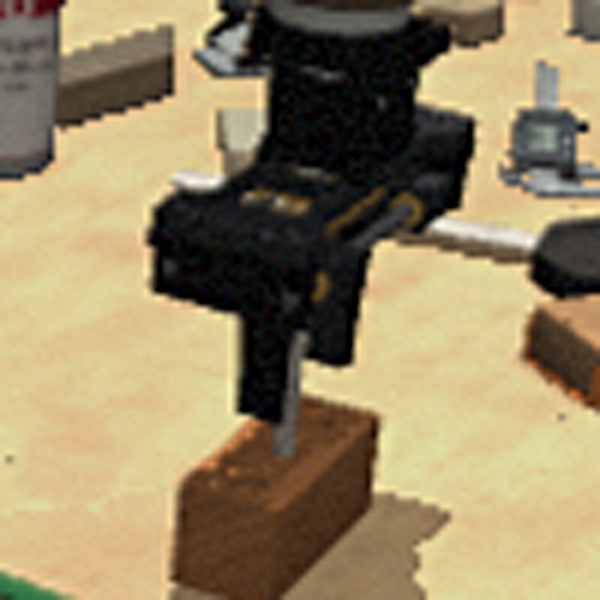

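The punch stands between the fingers (crop 290,390), with the rack clear of the fingertips. I'll close.

{"api": "apply_moves", "payload": {
  "plan": [
    {"grip": 0.3, "offset": [0, 0.2, 0.1], "spin": 0},
    {"grip": 0.3, "offset": [0, 0.2, 0.1], "spin": 0},
    {"grip": 0.3, "offset": [0, 0.2, 0.1], "spin": 0},
    {"grip": 0.3, "offset": [0, 0.2, 0.1], "spin": 0},
    {"grip": 0.2, "offset": [0, 0.2, 0.1], "spin": 0}
  ]
}}

```text
time_s: 2.65
tcp_pos: [0.4483, -0.2297, 0.1026]
ee_rot: [[-0.998, -0.056, -0.0], [-0.056, 0.998, -0.0], [0.0, -0.0, -1.0]]
wrist_force: [0.4, -0.9, -0.9]
gripper_width: 0.283
gripper_force: 0.0
```

{"api": "apply_moves", "payload": {
  "plan": [
    {"grip": 0, "offset": [0, 0, 0], "spin": 0},
    {"grip": 0, "offset": [0, 0, 0], "spin": 0},
    {"grip": 0, "offset": [0, 0, 0], "spin": 0},
    {"grip": 0, "offset": [0, 0, 0], "spin": 0},
    {"grip": 0, "offset": [0, 0, 0], "spin": 0}
  ]
}}

```text
time_s: 3.15
tcp_pos: [0.4482, -0.2298, 0.1025]
ee_rot: [[-0.998, -0.056, -0.0], [-0.056, 0.998, -0.0], [0.0, 0.0, -1.0]]
wrist_force: [0.9, 0.0, -0.5]
gripper_width: 0.117
gripper_force: 30.0
```

{"api": "apply_moves", "payload": {
  "plan": [
    {"grip": 0, "offset": [0, 0, 0], "spin": 0},
    {"grip": 0, "offset": [0, 0, 0], "spin": 0}
  ]
}}

```text
time_s: 3.35
tcp_pos: [0.4482, -0.2297, 0.1025]
ee_rot: [[-0.998, -0.056, -0.0], [-0.056, 0.998, 0.0], [0.0, 0.0, -1.0]]
wrist_force: [-0.6, 0.7, 0.0]
gripper_width: 0.116
gripper_force: 30.0
```

{"api": "apply_moves", "payload": {
  "plan": [
    {"grip": 0, "offset": [0, 0, -1], "spin": 0},
    {"grip": 0, "offset": [0, 0, -2.5], "spin": 0},
    {"grip": 0, "offset": [0, 0, -5], "spin": 0},
    {"grip": 0, "offset": [0, 0, -8], "spin": 0},
    {"grip": 0, "offset": [0, 0, -10.5], "spin": 0}
  ]
}}

```text
time_s: 3.85
tcp_pos: [0.4484, -0.2299, 0.2099]
ee_rot: [[-0.998, -0.056, 0.002], [-0.056, 0.998, -0.001], [-0.002, -0.001, -1.0]]
wrist_force: [0.7, -1.1, -0.1]
gripper_width: 0.121
gripper_force: 30.0
```

```bash
python3 -c "
from station import r
from h import *
to(r,(.6053,.043,.207),93.1)
S=r.capture('scene')
f=lambda im,x,y,w,h,k:cv2.resize(im[y:y+h,x:x+w],None,fx=k,fy=k,interpolation=cv2.INTER_CUBIC)
cv2.imwrite('pics/lift.png',f(S['img'],350,120,100,100,6))"
```

```text
t 3.85 tcp [ 0.4484 -0.2299  0.2099] off [-17.19  26.36   0.3 ] yhead 93.21 spin 0.002 F [ 0.73 -1.1  -0.11] w 0.121 30.00011019408703 tilt [ 1.6e-03 -6.0e-04 -1.0e+00]
```

View pics/lift.png

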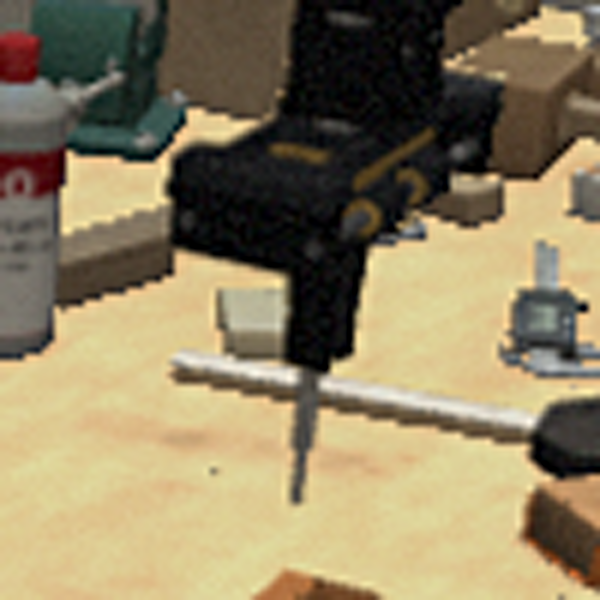

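The punch hangs from the fingers with its tip at crop (295,500) and its shaft leaving the fingertips at (312,372). I'll check its lean.

```bash
python3 -c "
from h import *
S=np.load('scene0.npz')
p=lambda X:((proj(S,X)-[350,120]+.5)*6-.5).round(1)
g=(.4484,-.2299)
print('vertical pred tip',p((*g,.1174)),'fingertip level',p((*g,.1879)))
for d in((.005,0),(0,.005)): print(d,p((g[0]+d[0],g[1]+d[1],.1174)))
"
```

```text
vertical pred tip [298.6 498.1] fingertip level [314.9 353.9]
(0.005, 0) [288.9 495.2]
(0, 0.005) [293.3 501.6]
```

{"api": "apply_moves", "payload": {
  "plan": [
    {"grip": 0, "offset": [-1.5, 2.3, 0], "spin": 0},
    {"grip": 0, "offset": [-4, 6.1, 0], "spin": 0},
    {"grip": 0, "offset": [-6.5, 10, 0], "spin": 0},
    {"grip": 0, "offset": [-9, 13.8, 0], "spin": 0},
    {"grip": 0, "offset": [-11.5, 17.6, 0], "spin": 0}
  ]
}}

```text
time_s: 4.4
tcp_pos: [0.5539, -0.046, 0.2084]
ee_rot: [[-0.998, -0.056, 0.001], [-0.056, 0.998, 0.0], [-0.001, 0.0, -1.0]]
wrist_force: [0.9, -0.8, 0.3]
gripper_width: 0.112
gripper_force: 30.0
```

```bash
python3 -c "
from station import r
from h import *
to(r,(.6053,.043,.207),93.1)"
```

```text
t 4.40 tcp [ 0.5539 -0.046   0.2084] off [-5.63  8.6   0.14] yhead 93.20 spin 0.0017 F [ 0.86 -0.76  0.26] w 0.112 29.998540682718158 tilt [ 1.e-03  1.e-04 -1.e+00]
```

{"api": "apply_moves", "payload": {
  "plan": [
    {"grip": 0, "offset": [-2.5, 3.8, 0], "spin": 0},
    {"grip": 0, "offset": [-4.3, 6.6, 0], "spin": 0},
    {"grip": 0, "offset": [-5.4, 8.2, 0], "spin": 0},
    {"grip": 0, "offset": [-5.7, 8.6, 0], "spin": 0},
    {"grip": 0, "offset": [-5.7, 8.6, 0], "spin": 0}
  ]
}}

```text
time_s: 4.9
tcp_pos: [0.6051, 0.0413, 0.2074]
ee_rot: [[-0.998, -0.056, -0.001], [-0.056, 0.998, -0.0], [0.001, -0.0, -1.0]]
wrist_force: [-0.3, -0.0, -0.8]
gripper_width: 0.119
gripper_force: 30.0
```

{"api": "apply_moves", "payload": {
  "plan": [
    {"grip": 0, "offset": [0, 0, 0.6], "spin": 0},
    {"grip": 0, "offset": [0, 0, 1.2], "spin": 0},
    {"grip": 0, "offset": [0, 0, 1.8], "spin": 0},
    {"grip": 0, "offset": [0, 0, 1.8], "spin": 0}
  ]
}}

```text
time_s: 5.3
tcp_pos: [0.6044, 0.0406, 0.1882]
ee_rot: [[-0.999, -0.055, -0.003], [-0.055, 0.999, -0.001], [0.003, -0.0, -1.0]]
wrist_force: [-0.5, 0.6, -0.7]
gripper_width: 0.114
gripper_force: 30.0
```

```bash
python3 -c "
from station import r
from h import *
to(r,(.6053,.043,.192),93.1)
S=r.capture('scene');T=r.capture('top')
f=lambda im,x,y,w,h,k:cv2.resize(im[y:y+h,x:x+w],None,fx=k,fy=k,interpolation=cv2.INTER_CUBIC)
cv2.imwrite('pics/slot.png',np.hstack([f(S['img'],255,195,80,80,6),f(T['img'],305,160,60,120,4)[:480,:240]]))
p=lambda X:((proj(S,X)-[255,195]+.5)*6-.5).round(1)
P=r.sense()['tcp_pos'];print('pred tip',p((P[0],P[1],P[2]-.0925)),'slot pt',p((.6053,.043,.08)),'dx,dy5mm',p((.6103,.043,.08)),p((.6053,.048,.08)))"
```

```text
t 5.30 tcp [0.6044 0.0406 0.1882] off [-0.11  0.23 -0.38] yhead 93.13 spin 0.0006 F [-0.53  0.59 -0.68] w 0.114 30.00000729225576 tilt [-2.6e-03 -5.0e-04 -1.0e+00]
pred tip [230.  199.9] slot pt [226.7 236.6] dx,dy5mm [217.5 233.2] [219.3 240.9]
```

View pics/slot.png

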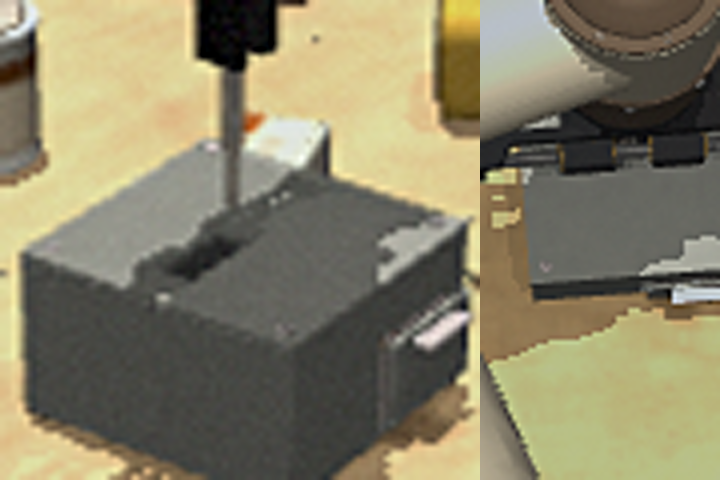

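The tip shows at crop (233,203), just above the slot's tray-side end; the slot's dark opening is near (205,255). I'll centre it slightly, then lower.

{"api": "apply_moves", "payload": {
  "plan": [
    {"grip": 0, "offset": [0, 0.2, 0], "spin": 0},
    {"grip": 0, "offset": [0, 0.2, 0], "spin": 0},
    {"grip": 0, "offset": [0, 0.2, 0], "spin": 0}
  ]
}}

```text
time_s: 5.7
tcp_pos: [0.6054, 0.0436, 0.1898]
ee_rot: [[-0.998, -0.056, 0.0], [-0.056, 0.998, 0.0], [-0.0, 0.0, -1.0]]
wrist_force: [-0.4, 0.2, -0.0]
gripper_width: 0.119
gripper_force: 30.0
```

```bash
python3 -c "
from station import r
from h import *
to(r,(.605,.0435,.1675),93.1)"
```

```text
t 5.70 tcp [0.6054 0.0436 0.1898] off [ 0.04 -0.01  2.23] yhead 93.21 spin 0.002 F [-0.36  0.18 -0.04] w 0.119 29.999918276444077 tilt [ 5.e-04  1.e-04 -1.e+00]
```

{"api": "apply_moves", "payload": {
  "plan": [
    {"grip": 0, "offset": [0, 0, 0.5], "spin": 0},
    {"grip": 0, "offset": [0, 0, 1.0], "spin": 0},
    {"grip": 0, "offset": [0, 0, 1.4], "spin": 0},
    {"grip": 0, "offset": [0, 0, 1.6], "spin": 0},
    {"grip": 0, "offset": [0, 0, 1.6], "spin": 0}
  ]
}}

```text
time_s: 6.2
tcp_pos: [0.605, 0.0434, 0.173]
ee_rot: [[-0.998, -0.056, -0.001], [-0.056, 0.998, -0.0], [0.001, -0.0, -1.0]]
wrist_force: [0.0, -0.1, -0.5]
gripper_width: 0.118
gripper_force: 30.0
```

{"api": "apply_moves", "payload": {
  "plan": [
    {"grip": 0, "offset": [0, 0, 0.05], "spin": 0},
    {"grip": 0, "offset": [0, 0, 0.1], "spin": 0},
    {"grip": 0, "offset": [0, 0, 0.1], "spin": 0}
  ]
}}

```text
time_s: 6.5
tcp_pos: [0.6053, 0.0435, 0.1727]
ee_rot: [[-0.998, -0.056, 0.0], [-0.056, 0.998, 0.0], [-0.0, 0.0, -1.0]]
wrist_force: [-0.4, 0.4, -0.5]
gripper_width: 0.116
gripper_force: 30.0
```

{"api": "apply_moves", "payload": {
  "plan": [
    {"grip": 0, "offset": [0, 0, 0.05], "spin": 0},
    {"grip": 0, "offset": [0, 0, 0.1], "spin": 0},
    {"grip": 0, "offset": [0, 0, 0.1], "spin": 0}
  ]
}}

```text
time_s: 6.8
tcp_pos: [0.6052, 0.0434, 0.1715]
ee_rot: [[-0.998, -0.056, -0.0], [-0.056, 0.998, -0.0], [0.0, 0.0, -1.0]]
wrist_force: [-0.7, -0.5, 0.5]
gripper_width: 0.121
gripper_force: 30.0
```

{"api": "apply_moves", "payload": {
  "plan": [
    {"grip": 0, "offset": [0, 0, 0.05], "spin": 0},
    {"grip": 0, "offset": [0, 0, 0.1], "spin": 0},
    {"grip": 0, "offset": [0, 0, 0.1], "spin": 0}
  ]
}}

```text
time_s: 7.1
tcp_pos: [0.6052, 0.0434, 0.1704]
ee_rot: [[-0.998, -0.056, -0.0], [-0.056, 0.998, -0.0], [0.0, -0.0, -1.0]]
wrist_force: [0.2, -0.7, -0.9]
gripper_width: 0.118
gripper_force: 30.0
```

{"api": "apply_moves", "payload": {
  "plan": [
    {"grip": 0, "offset": [0, 0, 0.05], "spin": 0},
    {"grip": 0, "offset": [0, 0, 0.1], "spin": 0},
    {"grip": 0, "offset": [0, 0, 0.15], "spin": 0},
    {"grip": 0, "offset": [0, 0, 0.15], "spin": 0}
  ]
}}

```text
time_s: 7.5
tcp_pos: [0.6052, 0.0434, 0.1689]
ee_rot: [[-0.998, -0.056, -0.0], [-0.056, 0.998, -0.0], [0.0, -0.0, -1.0]]
wrist_force: [-0.5, 0.2, 0.2]
gripper_width: 0.118
gripper_force: 30.0
```

{"api": "apply_moves", "payload": {
  "plan": [
    {"grip": 0, "offset": [0, 0, 0.1], "spin": 0},
    {"grip": 0, "offset": [0, 0, 0.2], "spin": 0},
    {"grip": 0, "offset": [0, 0, 0.3], "spin": 0},
    {"grip": 0, "offset": [0, 0, 0.3], "spin": 0}
  ]
}}

```text
time_s: 7.9
tcp_pos: [0.6051, 0.0434, 0.1658]
ee_rot: [[-0.998, -0.056, -0.0], [-0.056, 0.998, -0.0], [0.0, -0.0, -1.0]]
wrist_force: [0.8, 0.8, -0.5]
gripper_width: 0.119
gripper_force: 30.0
```

{"api": "apply_moves", "payload": {
  "plan": [
    {"grip": 0, "offset": [0, 0, 0.2], "spin": 0},
    {"grip": 0, "offset": [0, 0, 0.4], "spin": 0},
    {"grip": 0, "offset": [0, 0, 0.6], "spin": 0},
    {"grip": 0, "offset": [0, 0, 0.6], "spin": 0}
  ]
}}

```text
time_s: 8.3
tcp_pos: [0.605, 0.0434, 0.1596]
ee_rot: [[-0.998, -0.056, -0.001], [-0.056, 0.998, -0.0], [0.001, -0.0, -1.0]]
wrist_force: [0.2, 0.1, 0.6]
gripper_width: 0.113
gripper_force: 30.0
```

{"api": "apply_moves", "payload": {
  "plan": [
    {"grip": 0, "offset": [0, 0, 0.2], "spin": 0},
    {"grip": 0, "offset": [0, 0, 0.4], "spin": 0},
    {"grip": 0, "offset": [0, 0, 0.6], "spin": 0},
    {"grip": 0, "offset": [0, 0, 0.6], "spin": 0}
  ]
}}

```text
time_s: 8.7
tcp_pos: [0.605, 0.0434, 0.1536]
ee_rot: [[-0.998, -0.056, -0.001], [-0.056, 0.998, -0.0], [0.001, -0.0, -1.0]]
wrist_force: [-0.5, 0.3, 0.3]
gripper_width: 0.119
gripper_force: 30.0
```

{"api": "apply_moves", "payload": {
  "plan": [
    {"grip": 0, "offset": [0, 0, 0.2], "spin": 0},
    {"grip": 0, "offset": [0, 0, 0.4], "spin": 0},
    {"grip": 0, "offset": [0, 0, 0.55], "spin": 0},
    {"grip": 0, "offset": [0, 0, 0.55], "spin": 0}
  ]
}}

```text
time_s: 9.1
tcp_pos: [0.6051, 0.0434, 0.1482]
ee_rot: [[-0.998, -0.056, -0.001], [-0.056, 0.998, -0.0], [0.001, -0.0, -1.0]]
wrist_force: [-0.0, -0.3, -0.0]
gripper_width: 0.118
gripper_force: 30.0
```

{"api": "apply_moves", "payload": {
  "plan": [
    {"grip": 0, "offset": [0, 0.1, 0], "spin": 0},
    {"grip": 0, "offset": [0, 0.2, 0], "spin": 0},
    {"grip": 0, "offset": [0, 0.3, 0], "spin": 0},
    {"grip": 0, "offset": [0, 0.3, 0], "spin": 0}
  ]
}}

```text
time_s: 9.5
tcp_pos: [0.6051, 0.0466, 0.1487]
ee_rot: [[-0.998, -0.056, 0.0], [-0.056, 0.998, 0.0], [-0.0, 0.0, -1.0]]
wrist_force: [-0.5, 0.3, -0.2]
gripper_width: 0.118
gripper_force: 30.0
```

{"api": "apply_moves", "payload": {
  "plan": [
    {"grip": 0, "offset": [0, 0.1, 0], "spin": 0},
    {"grip": 0, "offset": [0, 0.2, 0], "spin": 0},
    {"grip": 0, "offset": [0, 0.3, 0], "spin": 0},
    {"grip": 0, "offset": [0, 0.3, 0], "spin": 0}
  ]
}}

```text
time_s: 9.9
tcp_pos: [0.6049, 0.0496, 0.1486]
ee_rot: [[-0.998, -0.056, 0.0], [-0.056, 0.998, 0.0], [-0.0, 0.0, -1.0]]
wrist_force: [0.5, -0.0, -0.3]
gripper_width: 0.119
gripper_force: 30.0
```

{"api": "apply_moves", "payload": {
  "plan": [
    {"grip": 0, "offset": [0, 0.1, 0], "spin": 0},
    {"grip": 0, "offset": [0, 0.2, 0], "spin": 0},
    {"grip": 0, "offset": [0, 0.3, 0], "spin": 0},
    {"grip": 0, "offset": [0, 0.3, 0], "spin": 0}
  ]
}}

```text
time_s: 10.3
tcp_pos: [0.6047, 0.0526, 0.1485]
ee_rot: [[-0.998, -0.056, -0.0], [-0.056, 0.998, -0.0], [0.0, -0.0, -1.0]]
wrist_force: [-0.1, -0.7, -0.3]
gripper_width: 0.116
gripper_force: 30.0
```

{"api": "apply_moves", "payload": {
  "plan": [
    {"grip": 0, "offset": [0, 0.1, 0], "spin": 0},
    {"grip": 0, "offset": [0, 0.2, 0], "spin": 0},
    {"grip": 0, "offset": [0, 0.2, 0], "spin": 0}
  ]
}}

```text
time_s: 10.6
tcp_pos: [0.6046, 0.0546, 0.1485]
ee_rot: [[-0.998, -0.056, 0.0], [-0.056, 0.998, 0.0], [-0.0, 0.0, -1.0]]
wrist_force: [0.1, -0.5, -0.2]
gripper_width: 0.121
gripper_force: 30.0
```

{"api": "apply_moves", "payload": {
  "plan": [
    {"grip": 0, "offset": [0, 0.1, 0], "spin": 0},
    {"grip": 0, "offset": [0, 0.2, 0], "spin": 0},
    {"grip": 0, "offset": [0, 0.2, 0], "spin": 0}
  ]
}}

```text
time_s: 10.9
tcp_pos: [0.6045, 0.0566, 0.1486]
ee_rot: [[-0.998, -0.056, 0.0], [-0.056, 0.998, 0.0], [-0.0, 0.0, -1.0]]
wrist_force: [0.2, -0.1, -0.8]
gripper_width: 0.115
gripper_force: 30.0
```

{"api": "apply_moves", "payload": {
  "plan": [
    {"grip": 0, "offset": [0, 0.1, 0], "spin": 0},
    {"grip": 0, "offset": [0, 0.2, 0], "spin": 0},
    {"grip": 0, "offset": [0, 0.2, 0], "spin": 0}
  ]
}}

```text
time_s: 11.2
tcp_pos: [0.6044, 0.0585, 0.1486]
ee_rot: [[-0.998, -0.056, 0.0], [-0.056, 0.998, 0.0], [-0.0, 0.0, -1.0]]
wrist_force: [-0.6, 0.3, 0.9]
gripper_width: 0.12
gripper_force: 30.0
```

{"api": "apply_moves", "payload": {
  "plan": [
    {"grip": 0, "offset": [0, 0.1, 0], "spin": 0},
    {"grip": 0, "offset": [0, 0.2, 0], "spin": 0},
    {"grip": 0, "offset": [0, 0.2, 0], "spin": 0}
  ]
}}

```text
time_s: 11.5
tcp_pos: [0.6043, 0.0605, 0.1486]
ee_rot: [[-0.998, -0.056, 0.0], [-0.056, 0.998, 0.0], [-0.0, 0.0, -1.0]]
wrist_force: [-1.4, 0.8, -0.7]
gripper_width: 0.118
gripper_force: 30.0
```

{"api": "apply_moves", "payload": {
  "plan": [
    {"grip": 0, "offset": [0, 0.1, 0], "spin": 0},
    {"grip": 0, "offset": [0, 0.1, 0], "spin": 0}
  ]
}}

```text
time_s: 11.7
tcp_pos: [0.6042, 0.0612, 0.1485]
ee_rot: [[-0.998, -0.056, -0.0], [-0.056, 0.998, -0.001], [0.0, -0.001, -1.0]]
wrist_force: [0.3, -1.0, 0.2]
gripper_width: 0.121
gripper_force: 30.0
```

{"api": "apply_moves", "payload": {
  "plan": [
    {"grip": 0, "offset": [0, 0.1, 0], "spin": 0},
    {"grip": 0, "offset": [0, 0.1, 0], "spin": 0}
  ]
}}

```text
time_s: 11.9
tcp_pos: [0.6041, 0.062, 0.1486]
ee_rot: [[-0.998, -0.056, -0.0], [-0.056, 0.998, -0.001], [0.0, -0.001, -1.0]]
wrist_force: [0.8, -1.5, 0.8]
gripper_width: 0.118
gripper_force: 30.0
```

{"api": "apply_moves", "payload": {
  "plan": [
    {"grip": 0, "offset": [0, 0.1, 0], "spin": 0},
    {"grip": 0, "offset": [0, 0.1, 0], "spin": 0}
  ]
}}

```text
time_s: 12.1
tcp_pos: [0.604, 0.0631, 0.1486]
ee_rot: [[-0.998, -0.056, -0.0], [-0.056, 0.998, -0.001], [0.0, -0.001, -1.0]]
wrist_force: [0.5, -3.1, 1.2]
gripper_width: 0.118
gripper_force: 30.0
```

{"api": "apply_moves", "payload": {
  "plan": [
    {"grip": 0, "offset": [0, 0.1, 0], "spin": 0},
    {"grip": 0, "offset": [0, 0.1, 0], "spin": 0}
  ]
}}

```text
time_s: 12.3
tcp_pos: [0.604, 0.0643, 0.1487]
ee_rot: [[-0.998, -0.056, -0.0], [-0.056, 0.998, -0.0], [0.0, -0.0, -1.0]]
wrist_force: [1.0, -3.0, 1.1]
gripper_width: 0.114
gripper_force: 30.0
```

{"api": "apply_moves", "payload": {
  "plan": [
    {"grip": 0, "offset": [0, 0.1, 0], "spin": 0},
    {"grip": 0, "offset": [0, 0.1, 0], "spin": 0}
  ]
}}

```text
time_s: 12.5
tcp_pos: [0.604, 0.0654, 0.1487]
ee_rot: [[-0.998, -0.056, 0.0], [-0.056, 0.998, -0.0], [-0.0, -0.0, -1.0]]
wrist_force: [0.1, -3.1, 2.1]
gripper_width: 0.119
gripper_force: 30.0
```

{"api": "apply_moves", "payload": {
  "plan": [
    {"grip": 0, "offset": [0, 0.1, 0], "spin": 0},
    {"grip": 0, "offset": [0, 0.1, 0], "spin": 0}
  ]
}}

```text
time_s: 12.7
tcp_pos: [0.6039, 0.0664, 0.1487]
ee_rot: [[-0.998, -0.056, -0.0], [-0.056, 0.998, -0.0], [0.0, -0.0, -1.0]]
wrist_force: [0.1, -3.8, 2.1]
gripper_width: 0.119
gripper_force: 30.0
```

```bash
cat > tray.py <<'E'
from station import r
from h import *
S=r.capture('scene');a=np.load('scene0.npz')['img']
d=cv2.absdiff(S['img'],a)[235:275,318:365].max(2);print('changed px',(d>50).sum(),S['depth'][245:262:4,336:352:4].round(3).tolist())
to(r,(.6,.06,.15))
E
python3 tray.py
```

```text
changed px 4 [[1.4639999866485596, 1.4570000171661377, 1.4470000267028809, 1.4459999799728394], [1.4470000267028809, 1.4479999542236328, 1.444000005722046, 1.4470000267028809], [1.4240000247955322, 1.4229999780654907, 1.4270000457763672, 1.4259999990463257], [1.406999945640564, 1.402999997138977, 1.4079999923706055, 1.4079999923706055], [1.3910000324249268, 1.3880000114440918, 1.3830000162124634, 1.3839999437332153]]
t 12.75 tcp [0.6039 0.0663 0.1487] off [ 0.43 -0.61 -0.13] yhead 93.20 spin None F [-0.8  -3.73  2.26] w 0.117 30.00972509616986 tilt [-0.e+00 -2.e-04 -1.e+00]
```

{"api": "apply_moves", "payload": {
  "plan": [
    {"grip": 0, "offset": [0, 0.1, 0], "spin": 0},
    {"grip": 0, "offset": [0, 0.1, 0], "spin": 0}
  ]
}}

```text
time_s: 12.95
tcp_pos: [0.6039, 0.0674, 0.1487]
ee_rot: [[-0.998, -0.056, 0.0], [-0.056, 0.998, -0.0], [-0.0, -0.0, -1.0]]
wrist_force: [-1.2, -4.5, 3.0]
gripper_width: 0.116
gripper_force: 30.0
```

```bash
python3 tray.py
```

```text
changed px 5 [[1.465000033378601, 1.4600000381469727, 1.4520000219345093, 1.4450000524520874], [1.4459999799728394, 1.4450000524520874, 1.437999963760376, 1.4429999589920044], [1.4199999570846558, 1.4259999990463257, 1.4270000457763672, 1.4270000457763672], [1.4040000438690186, 1.3980000019073486, 1.4049999713897705, 1.402999997138977], [1.3890000581741333, 1.3869999647140503, 1.3849999904632568, 1.3860000371932983]]
t 13.00 tcp [0.6039 0.0674 0.1486] off [ 0.43 -0.72 -0.14] yhead 93.20 spin None F [-0.22 -4.51  1.97] w 0.118 30.010716270189732 tilt [ 1.e-04 -1.e-04 -1.e+00]
```

Smaller steps from here.

{"api": "apply_moves", "payload": {
  "plan": [
    {"grip": 0, "offset": [0, 0.05, 0], "spin": 0},
    {"grip": 0, "offset": [0, 0.05, 0], "spin": 0}
  ]
}}

```text
time_s: 13.2
tcp_pos: [0.6041, 0.0683, 0.1485]
ee_rot: [[-0.998, -0.056, 0.001], [-0.056, 0.998, 0.001], [-0.001, 0.001, -1.0]]
wrist_force: [-0.2, -2.2, 1.3]
gripper_width: 0.118
gripper_force: 30.0
```

```bash
python3 tray.py
```

```text
changed px 140 [[1.4639999866485596, 1.4539999961853027, 1.4500000476837158, 1.4470000267028809], [1.4500000476837158, 1.4420000314712524, 1.4459999799728394, 1.4470000267028809], [1.4240000247955322, 1.4240000247955322, 1.4170000553131104, 1.4240000247955322], [1.4110000133514404, 1.406000018119812, 1.3990000486373901, 1.4079999923706055], [1.3880000114440918, 1.3869999647140503, 1.3849999904632568, 1.38100004196167]]
t 13.25 tcp [0.604  0.0683 0.1485] off [ 0.45 -0.8  -0.15] yhead 93.19 spin None F [-1.1  -3.34  1.2 ] w 0.12 30.004718746058643 tilt [ 5.e-04  7.e-04 -1.e+00]
```

{"api": "apply_moves", "payload": {
  "plan": [
    {"grip": 0, "offset": [0, 0.05, 0], "spin": 0},
    {"grip": 0, "offset": [0, 0.05, 0], "spin": 0}
  ]
}}

```text
time_s: 13.45
tcp_pos: [0.604, 0.0686, 0.1485]
ee_rot: [[-0.998, -0.056, 0.0], [-0.056, 0.998, 0.0], [-0.0, 0.0, -1.0]]
wrist_force: [-0.3, -4.2, 1.1]
gripper_width: 0.117
gripper_force: 30.0
```

```bash
python3 tray.py
```

```text
changed px 313 [[1.4589999914169312, 1.4559999704360962, 1.4470000267028809, 1.4490000009536743], [1.340000033378601, 1.3559999465942383, 1.444000005722046, 1.4429999589920044], [1.3300000429153442, 1.3669999837875366, 1.4229999780654907, 1.4249999523162842], [1.3480000495910645, 1.375, 1.4110000133514404, 1.406999945640564], [1.3559999465942383, 1.3890000581741333, 1.3869999647140503, 1.3869999647140503]]
t 13.50 tcp [0.604  0.0686 0.1485] off [ 0.44 -0.84 -0.15] yhead 93.20 spin None F [ 0.92 -3.04  0.84] w 0.116 30.005573825910687 tilt [ 3.e-04  2.e-04 -1.e+00]
```

The tray is out. Backing off along the slot.

{"api": "apply_moves", "payload": {
  "plan": [
    {"grip": 0, "offset": [0, -0.2, 0], "spin": 0},
    {"grip": 0, "offset": [0, -0.5, 0], "spin": 0},
    {"grip": 0, "offset": [0, -0.8, 0], "spin": 0},
    {"grip": 0, "offset": [0, -1.2, 0], "spin": 0},
    {"grip": 0, "offset": [0, -1.2, 0], "spin": 0}
  ]
}}

```text
time_s: 14.0
tcp_pos: [0.6044, 0.0564, 0.1483]
ee_rot: [[-0.998, -0.055, -0.0], [-0.055, 0.998, 0.001], [0.0, 0.001, -1.0]]
wrist_force: [0.5, -0.0, -0.1]
gripper_width: 0.119
gripper_force: 30.0
```

Run:
```python
from station import r
from h import *
to(r,(.604,.056,.21))
S=r.capture('scene')
f=lambda im,x,y,w,h,k:cv2.resize(im[y:y+h,x:x+w],None,fx=k,fy=k,interpolation=cv2.INTER_CUBIC)
cv2.imwrite('pics/tray.png',f(S['img'],255,195,120,90,5))
```

```text
t 14.00 tcp [0.6044 0.0564 0.1483] off [ 0.05 -0.03 -6.17] yhead 93.16 spin None F [ 0.54 -0.01 -0.08] w 0.119 29.999847086146474 tilt [-2.e-04  8.e-04 -1.e+00]
```

View pics/tray.png

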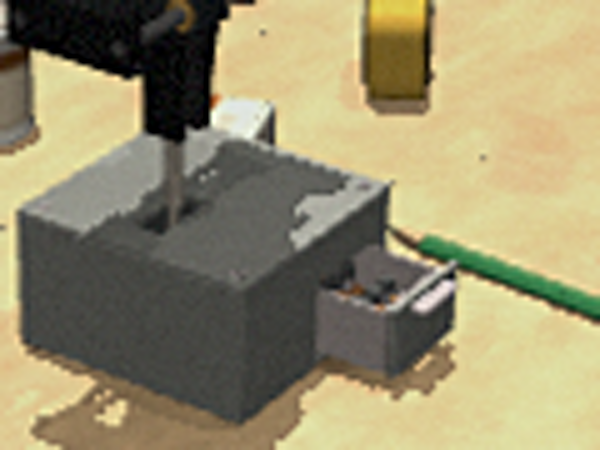

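The tray stands out at crop (385,310), and the punch is free in the slot at (175,210). I'll lift out and head back to the rack.

{"api": "apply_moves", "payload": {
  "plan": [
    {"grip": 0, "offset": [0, 0, -0.8], "spin": 0},
    {"grip": 0, "offset": [0, 0, -2], "spin": 0},
    {"grip": 0, "offset": [0, 0, -3.5], "spin": 0},
    {"grip": 0, "offset": [0, 0, -5.2], "spin": 0},
    {"grip": 0, "offset": [0, 0, -6.4], "spin": 0}
  ]
}}

```text
time_s: 14.55
tcp_pos: [0.6052, 0.0567, 0.2151]
ee_rot: [[-0.998, -0.056, 0.003], [-0.056, 0.998, 0.001], [-0.003, 0.001, -1.0]]
wrist_force: [0.9, 0.2, -0.7]
gripper_width: 0.12
gripper_force: 30.0
```

```bash
python3 -c "
from station import r
from h import *
to(r,(.4482,-.2297,.2105))"
```

```text
t 14.55 tcp [0.6052 0.0567 0.2151] off [ 17.29 -27.72   0.39] yhead 93.22 spin None F [ 0.94  0.24 -0.72] w 0.12 29.99996327329427 tilt [ 3.1e-03  8.0e-04 -1.0e+00]
```

{"api": "apply_moves", "payload": {
  "plan": [
    {"grip": 0, "offset": [1.5, -2.4, 0], "spin": 0},
    {"grip": 0, "offset": [4, -6.4, 0], "spin": 0},
    {"grip": 0, "offset": [6.5, -10.4, 0], "spin": 0},
    {"grip": 0, "offset": [9, -14.4, 0], "spin": 0},
    {"grip": 0, "offset": [11.5, -18.4, 0], "spin": 0}
  ]
}}

```text
time_s: 15.05
tcp_pos: [0.4991, -0.1349, 0.2135]
ee_rot: [[-0.998, -0.057, 0.001], [-0.057, 0.998, -0.0], [-0.001, -0.0, -1.0]]
wrist_force: [1.6, -1.4, 1.0]
gripper_width: 0.121
gripper_force: 30.0
```

{"api": "apply_moves", "payload": {
  "plan": [
    {"grip": 0, "offset": [2.5, -4, 0], "spin": 0},
    {"grip": 0, "offset": [4.5, -7.2, 0], "spin": 0},
    {"grip": 0, "offset": [5.6, -9.1, 0], "spin": 0},
    {"grip": 0, "offset": [5.6, -9.1, 0], "spin": 0},
    {"grip": 0, "offset": [5.6, -9.1, 0], "spin": 0}
  ]
}}

```text
time_s: 15.55
tcp_pos: [0.4493, -0.2278, 0.2132]
ee_rot: [[-0.999, -0.055, 0.001], [-0.055, 0.999, -0.0], [-0.001, -0.0, -1.0]]
wrist_force: [-0.2, -0.4, 0.1]
gripper_width: 0.115
gripper_force: 30.0
```

Run:
```python
from station import r
from h import *
to(r,(.4482,-.2297,.1525))
S=r.capture('scene')
f=lambda im,x,y,w,h,k:cv2.resize(im[y:y+h,x:x+w],None,fx=k,fy=k,interpolation=cv2.INTER_CUBIC)
cv2.imwrite('pics/back.png',f(S['img'],350,120,100,130,4.6))
```

```text
t 15.55 tcp [ 0.4493 -0.2278  0.2132] off [ 0.13 -0.18  6.07] yhead 93.14 spin None F [-0.22 -0.4   0.12] w 0.115 30.0000162050128 tilt [ 1.3e-03 -1.0e-04 -1.0e+00]
```

View pics/back.png

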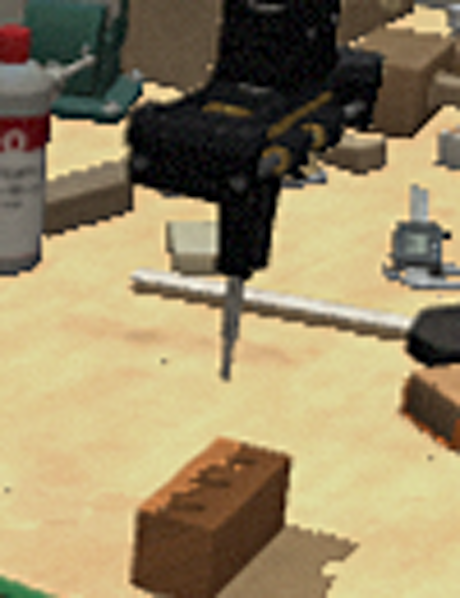

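The punch is held as before (tip at crop (226,380)), above the middle hole.

{"api": "apply_moves", "payload": {
  "plan": [
    {"grip": 0, "offset": [0.1, -0.2, 1.5], "spin": 0},
    {"grip": 0, "offset": [0.1, -0.2, 3.5], "spin": 0},
    {"grip": 0, "offset": [0.1, -0.2, 5], "spin": 0},
    {"grip": 0, "offset": [0.1, -0.2, 5.6], "spin": 0},
    {"grip": 0, "offset": [0.1, -0.2, 5.6], "spin": 0}
  ]
}}

```text
time_s: 16.1
tcp_pos: [0.4484, -0.2289, 0.156]
ee_rot: [[-0.998, -0.057, -0.002], [-0.057, 0.998, 0.0], [0.002, 0.0, -1.0]]
wrist_force: [-1.1, 0.9, 0.1]
gripper_width: 0.12
gripper_force: 30.0
```

{"api": "apply_moves", "payload": {
  "plan": [
    {"grip": 0, "offset": [0, 0, 0], "spin": 0},
    {"grip": 0, "offset": [0, 0, 0], "spin": 0}
  ]
}}

```text
time_s: 16.3
tcp_pos: [0.449, -0.2297, 0.1575]
ee_rot: [[-0.998, -0.056, 0.002], [-0.056, 0.998, -0.001], [-0.002, -0.001, -1.0]]
wrist_force: [-0.1, -0.1, -0.2]
gripper_width: 0.118
gripper_force: 30.0
```

```bash
python3 -c "
from station import r
from h import *
to(r,(.4482,-.2297,.1025),93.2)"
```

```text
t 16.30 tcp [ 0.449  -0.2297  0.1575] off [0.09 0.   5.5 ] yhead 93.23 spin 0.0006 F [-0.09 -0.1  -0.22] w 0.118 29.99990985263139 tilt [ 1.8e-03 -5.0e-04 -1.0e+00]
```

{"api": "apply_moves", "payload": {
  "plan": [
    {"grip": 0, "offset": [0.05, 0, 0.7], "spin": 0},
    {"grip": 0, "offset": [0.05, 0, 1.5], "spin": 0},
    {"grip": 0, "offset": [0.05, 0, 2.4], "spin": 0},
    {"grip": 0, "offset": [0.05, 0, 3.2], "spin": 0},
    {"grip": 0, "offset": [0.05, 0, 3.2], "spin": 0}
  ]
}}

```text
time_s: 16.8
tcp_pos: [0.4467, -0.2296, 0.1229]
ee_rot: [[-0.998, -0.055, -0.003], [-0.055, 0.998, 0.001], [0.003, 0.001, -1.0]]
wrist_force: [-0.2, 0.1, -0.0]
gripper_width: 0.116
gripper_force: 30.0
```

{"api": "apply_moves", "payload": {
  "plan": [
    {"grip": 0, "offset": [0, 0, 0], "spin": 0},
    {"grip": 0, "offset": [0, 0, 0.2], "spin": 0}
  ]
}}

```text
time_s: 17.0
tcp_pos: [0.4482, -0.2299, 0.1229]
ee_rot: [[-0.998, -0.056, 0.001], [-0.056, 0.998, -0.0], [-0.001, -0.0, -1.0]]
wrist_force: [-0.7, -0.5, -0.1]
gripper_width: 0.117
gripper_force: 30.0
```

```bash
python3 -c "
from station import r
from h import *
to(r,(.4482,-.2297,.1025),93.2)"
```

```text
t 17.00 tcp [ 0.4482 -0.2299  0.1229] off [0.   0.02 2.04] yhead 93.21 spin 0.0002 F [-0.66 -0.51 -0.05] w 0.117 29.999907282181084 tilt [ 1.1e-03 -4.0e-04 -1.0e+00]
```

Slowly in, with force checks.

{"api": "apply_moves", "payload": {
  "plan": [
    {"grip": 0, "offset": [0, 0, 0.2], "spin": 0},
    {"grip": 0, "offset": [0, 0, 0.4], "spin": 0},
    {"grip": 0, "offset": [0, 0, 0.6], "spin": 0},
    {"grip": 0, "offset": [0, 0, 0.8], "spin": 0},
    {"grip": 0, "offset": [0, 0, 0.8], "spin": 0}
  ]
}}

```text
time_s: 17.5
tcp_pos: [0.4475, -0.2297, 0.1142]
ee_rot: [[-0.998, -0.056, -0.001], [-0.056, 0.998, 0.0], [0.001, 0.0, -1.0]]
wrist_force: [-0.6, 0.6, -0.3]
gripper_width: 0.118
gripper_force: 30.0
```

{"api": "apply_moves", "payload": {
  "plan": [
    {"grip": 0, "offset": [0, 0, 0.2], "spin": 0},
    {"grip": 0, "offset": [0, 0, 0.4], "spin": 0},
    {"grip": 0, "offset": [0, 0, 0.6], "spin": 0},
    {"grip": 0, "offset": [0, 0, 0.8], "spin": 0},
    {"grip": 0, "offset": [0, 0, 0.8], "spin": 0}
  ]
}}

```text
time_s: 18.0
tcp_pos: [0.4475, -0.2297, 0.1062]
ee_rot: [[-0.998, -0.056, -0.001], [-0.056, 0.998, 0.0], [0.001, 0.0, -1.0]]
wrist_force: [0.1, -0.6, -0.8]
gripper_width: 0.115
gripper_force: 30.0
```

```bash
python3 -c "
from station import r
from h import *
to(r,(.4482,-.2297,.1025),93.2)"
```

```text
t 18.00 tcp [ 0.4475 -0.2297  0.1062] off [-0.07 -0.    0.37] yhead 93.19 spin -0.0001 F [ 0.07 -0.62 -0.84] w 0.115 29.999906849116087 tilt [-7.e-04  2.e-04 -1.e+00]
```

{"api": "apply_moves", "payload": {
  "plan": [
    {"grip": 0, "offset": [0, 0, 0.1], "spin": 0},
    {"grip": 0, "offset": [0, 0, 0.2], "spin": 0},
    {"grip": 0, "offset": [0, 0, 0.3], "spin": 0},
    {"grip": 0, "offset": [0, 0, 0.3], "spin": 0}
  ]
}}

```text
time_s: 18.4
tcp_pos: [0.4476, -0.2297, 0.1034]
ee_rot: [[-0.998, -0.056, -0.0], [-0.056, 0.998, 0.0], [0.0, 0.0, -1.0]]
wrist_force: [-0.7, 0.0, 0.1]
gripper_width: 0.119
gripper_force: 30.0
```

{"api": "apply_moves", "payload": {
  "plan": [
    {"grip": 0, "offset": [0, 0, 0.05], "spin": 0},
    {"grip": 0, "offset": [0, 0, 0.05], "spin": 0}
  ]
}}

```text
time_s: 18.6
tcp_pos: [0.4477, -0.2297, 0.103]
ee_rot: [[-0.998, -0.056, -0.0], [-0.056, 0.998, 0.0], [0.0, 0.0, -1.0]]
wrist_force: [0.9, 0.2, 0.3]
gripper_width: 0.118
gripper_force: 30.0
```

Half a millimetre above the floor. I'll let it go gently so it drops home.

{"api": "apply_moves", "payload": {
  "plan": [
    {"grip": 0, "offset": [0, 0, 0.04], "spin": 0},
    {"grip": 0.2, "offset": [0, 0, 0.04], "spin": 0},
    {"grip": 0.3, "offset": [0, 0, 0.04], "spin": 0},
    {"grip": 0.5, "offset": [0, 0, 0.04], "spin": 0},
    {"grip": 0.5, "offset": [0, 0, 0.04], "spin": 0}
  ]
}}

```text
time_s: 19.1
tcp_pos: [0.4478, -0.2298, 0.1027]
ee_rot: [[-0.998, -0.056, 0.0], [-0.056, 0.998, -0.0], [-0.0, -0.0, -1.0]]
wrist_force: [0.1, 0.7, -0.1]
gripper_width: 0.385
gripper_force: 0.0
```

{"api": "apply_moves", "payload": {
  "plan": [
    {"grip": 0.6, "offset": [0, 0, 0], "spin": 0},
    {"grip": 0.6, "offset": [0, 0, 0], "spin": 0},
    {"grip": 0.6, "offset": [0, 0, 0], "spin": 0}
  ]
}}

```text
time_s: 19.4
tcp_pos: [0.4477, -0.2298, 0.1027]
ee_rot: [[-0.998, -0.056, 0.0], [-0.056, 0.998, 0.0], [-0.0, 0.0, -1.0]]
wrist_force: [0.5, 0.3, -0.4]
gripper_width: 0.581
gripper_force: 0.0
```

{"api": "apply_moves", "payload": {
  "plan": [
    {"grip": 0.6, "offset": [0, 0, -1], "spin": 0},
    {"grip": 0.6, "offset": [0, 0, -3], "spin": 0},
    {"grip": 0.6, "offset": [0, 0, -6], "spin": 0},
    {"grip": 0.6, "offset": [0, 0, -9], "spin": 0},
    {"grip": 0.6, "offset": [0, 0, -12], "spin": 0}
  ]
}}

```text
time_s: 19.9
tcp_pos: [0.4476, -0.2298, 0.2247]
ee_rot: [[-0.998, -0.056, 0.001], [-0.056, 0.998, -0.0], [-0.001, -0.0, -1.0]]
wrist_force: [0.5, -0.4, -0.5]
gripper_width: 0.598
gripper_force: 0.0
```

Run:
```python
from station import r
from h import *
to(r,(.4482,-.2297,.1525))
S=r.capture('scene')
cv2.imwrite('pics/end.png',cv2.resize(S['img'][170:370,150:450],None,fx=2.6,fy=2.6,interpolation=cv2.INTER_CUBIC))
a=np.load('scene0.npz')['img'];f=lambda i:cv2.cvtColor(i[192:240,385:412],cv2.COLOR_BGR2GRAY)
print('rack diff',cv2.absdiff(f(a),f(S['img'])).max(1).tolist())
```

```text
t 19.90 tcp [ 0.4476 -0.2298  0.2247] off [-0.06  0.01  7.22] yhead 93.21 spin None F [ 0.51 -0.41 -0.53] w 0.598 0.0 tilt [ 7.e-04 -3.e-04 -1.e+00]
rack diff [17, 14, 18, 17, 54, 63, 39, 42, 18, 33, 39, 33, 17, 35, 26, 40, 44, 18, 35, 40, 36, 25, 22, 25, 30, 46, 58, 63, 63, 56, 61, 57, 59, 60, 56, 58, 62, 60, 60, 66, 61, 66, 68, 69, 17, 43, 70, 71]
```

View pics/end.png

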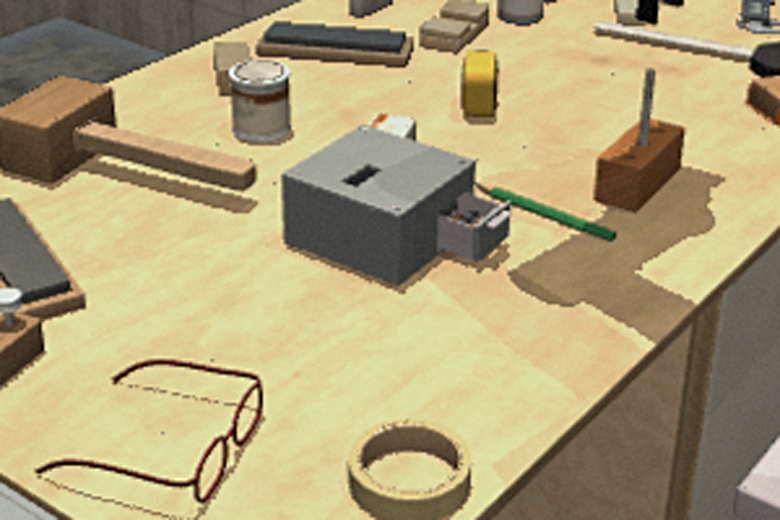

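The punch stands in the middle hole with its head at crop (650,70), the same height as at the start. The tray is out at (475,225), and everything else is in place.

```bash
python3 -c "
from station import r
print(r.finish_job())"
```

```text
the job is handed in; nothing more can be done
None
```

The safe is open: the catch tripped at about 4.5 N and the tray sprang out. The punch is back in the rack's middle hole, its head at its starting height in the last picture; nothing else on the bench looks moved, and the job was handed in at about 20 s.

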